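# Pivot a square tube past the post into its bay

### The job

Stow the loose aluminium square tube in the low grey bay at the back of the bench by pushing it with the fingertips, one end and then the other: slip its right-hand end (the end nearer the short steel post, right as the robot sees it) behind the post first while the left-hand end is still outside, then swing the left-hand end in, until the whole tube lies flat along the bay's back fence. Push gently and only slide it on the bench: do not grip, lift or tip it, and leave the camera, solder reel, dropper bottle and tin where they stand.

Things in the scene. Friction and masses are not known exactly. Their poses are not given: they have to be found in the camera images.
- tube: loose aluminium square tube with thin black end plugs, 220 mm long, 22 x 22 mm, about 0.2 kg, lying on the bench in front of the bay (on the robot's side). Origin: centre of its underside; its y axis runs along its length (at yaw 0 towards the robot's left), x across it, z up.
- tube_right_end (a point): centre of the tube's right-hand end face (tube frame y = -110 mm, 11 mm above its underside): the end that must go in behind the post first
- tube_left_end (a point): centre of the tube's left-hand end face (tube frame y = +110 mm, 11 mm above its underside)
- bay: fixed grey bay, open in front and on top, bare bench inside: back fence 294 mm long, an end stop at each end, all 36 mm high. Origin: bench level, inner face of the fence, halfway along. x points away from the robot, into the fence; y along it to the left. Inside: y -135 to +135 mm; the 12 mm thick stops reach forward to x = -50 mm. A 3 mm flange lies behind the fence, 30 mm deep.
- post: fixed upright round steel post, 20 mm in diameter, 53 mm high, in front of the bay's right half: its axis is 65 mm in front of the fence (bay x = -65 mm) and 35 to 50 mm right of the bay's middle, so 55 mm is free between post and fence; the opening between post and left stop is shorter than the tube. Origin: on its axis at bench level.
- camera: bystander: white bullet surveillance camera lying on the bench to the right, about 190 mm long, 70 mm wide, 63 mm high; origin under its middle
- reel: bystander: bare metal solder reel, 60 mm in diameter, 54 mm high, beyond the bay; origin under its middle
- flux: bystander: small white dropper bottle, 34 mm in diameter, 75 mm high, beyond the bay; origin under its middle
- tin: bystander: open steel tin, 76 mm in diameter, 75 mm high, to the left; origin under its middle
There are look-alikes about, which are no part of the job. There is more than one size of the post; the job needs the smaller. Of the things that look like the tube, the smaller one is meant.

How it is judged:
On the way:
1. the tube's right-hand end is behind the post while its left-hand end is still outside the bay (x of tube_right_end in the frame of bay between -0.055 and 0.003 m and horizontal distance between tube_right_end and bay below 0.15 m and y of tube_right_end in the frame of post below 0 m and x of tube_left_end in the frame of bay below -0.055 m), for 0.1 s.
At the end, for the whole second after the job is handed in: the tube lies at rest, flat on the bench between the two end stops, and each of its ends is within 10 mm of the back fence (x of tube_right_end in the frame of bay between -0.021 and 0 m and x of tube_left_end in the frame of bay between -0.021 and 0 m and y of tube_right_end in the frame of bay above -0.138 m and y of tube_left_end in the frame of bay below 0.138 m and height (world z) of tube below 0.004 m and angle between tube's own z axis and vertical below 0.05 rad and linear speed of tube below 0.01 m/s); the robot touches nothing.
It fails at once if the tube is lifted more than 10 mm off the bench (height (world z) of tube above 0.01 m or height (world z) of any of tube_right_end, tube_left_end above 0.023 m).
It fails at once if the tube is tipped or rolled by more than 0.2 rad (angle between tube's own z axis and vertical above 0.2 rad).
It fails at once if the fingers press or grip the tube with more than 60 N (contact force between the fingers and tube above 60 N).
It fails at once if a bystander is moved more than 20 mm (distance of any of camera, reel, flux, tin from where it was at the start of the episode above 0.02 m).
It also fails if it takes over 72 s, if anything falls off the work surface, if the arm or the gripper's body presses on something with over 40 N, if the wrist force passes 120 N, or if a joint passes its speed limit or range.

### The arm

A 7-joint arm with a two-finger parallel gripper is mounted at the origin on the work surface. World frame = base frame: x ahead of the robot, y to its left, z up, the work surface at z = 0. Lengths are in m, angles in rad, forces in N, time in s.
With the tool pointing down it reaches from about 0.4 to 0.9 m from the base axis. Payload 5.5 kg.
Tool frame: the origin (TCP) lies midway between the tips of the shut fingers; the grasp point (between the pads) lies 19 mm behind it; z points along the fingers, y is the line along which they close (so a half turn about z gives the same grasp; the last joint's range is limited). The gripper opens to 85 mm and grips with 20 to 120 N. Pads are 22 mm wide; open, the fingers measure 114 mm over their backs; the gripper's body (76 mm by 85 mm) begins 54 mm behind the grasp point. The pads swing forward as they close: fully open they stand 13 mm farther back than shut.
Start: joints at [-1.015, 0.501, -0.427, 1.55, 0.221, 1.138, -0.21], TCP at [0.188, 0.622, 0.231] pointing down, gripper open.
Joint ranges: [-2.88, 2.88], [-0.31, 2.03], [-1.54, 1.56], [0.2, 2.42], [-1.41, 4.55], [0.19, 2.02], [-2.57, 2.57]. Speed limits (rad/s): [2.57, 2.57, 3.14, 3.14, 3.14, 3.14, 3.14].

### API

Orientations are given as a unit quaternion [x, y, z, w].
In Python, from workcell import * gives the robot as it stands.
- The arm moves only by the tool carry_out, never from a script. Its argument "steps" is a list that holds one entry, the list of rows, each a list of 6 numbers: the shift along the tool's x, y, z normalised to -1 to 1, where 1 is 10 cm, then the turn, a rotation vector about the tool's x, y, z normalised to -1 to 1, where 1 is 90 degrees. In form: [[[dx, dy, dz, ax, ay, az], ...]]. A call has 1 to 8 rows; each row is the pose to reach, as a shift and turn from the pose commanded when the call began, along the tool's axes at that moment; what a row does not reach only later rows make up. A row lasts 1/10 s, in which the tool goes at most 50 mm and 8.59 degrees, less where a joint would pass 70% of its speed; a pose out of reach is approached as far as the arm can. A call with a number of a shift or a turn outside -1 to 1 is refused whole. A call with a gripper value outside its range is refused whole. "jaw" is the opening, from -1 (shut) to 1 (fully open), set as the call begins (left out, the last holds). The fingers move at their own pace and stop on an object; the grip force is fixed at half the most. Time passes only in rows, so rows that repeat a pose let the fingers close. It gives the time, the measured TCP pose, the force, the opening and the grip force at its end, in the units of the state.
- read_state(): the state, without advancing time (a new reading comes with each control period).
- grab_frame(name): name is "scene" or "side" or "wrist"; returns a dict with "frame" (480x640x3 uint8, red, green, blue), "K" (3x3 intrinsics, pixels), "distortion" ([k1, k2, p1, p2, k3] as OpenCV has them; the pictures are not rectified), "eye" and "orientation" of the camera in the world; the wrist camera has in their place "mount" (4x4, takes a point from camera to tool coordinates, whose origin is the TCP and whose axes are the flange's). Camera axes: x right, y up, looking along -z (the intrinsics and any distortion apply to the point x, -y, -z); pixel columns grow to the right and rows downward; lengths in m; the calibration is good to about 2 mm. A picture is of the moment at which its call begins: read the wrist's pose just before it. There is no depth.
- finish_job(): hands the job in; it is judged then, once.
The state is a dict: "time_s": time; "joints": joint angles; "qd": joint speeds; "tau": joint torques, N m; "ee_pos": TCP position; "ee_rot": TCP orientation; "contact_force": force on the tool from outside, world axes, zero at the start; "ft_torque": the same for the moment, N m; "width": finger opening in m; "grasp_force": force on a finger pad.
Only numpy, scipy, OpenCV 4.12 (cv2) and the standard library are available. Lean on these libraries where they do the work, as an engineer would, in place of code of your own. Each camera call takes 0.05 s, during which the arm holds its last target. There are 200 camera calls.

## Working session

There is one attempt and no reset: what is moved stays moved. The work goes in short steps, Python scripts to look and compute and a tool call to move; the robot and the scene stay as the last step left them, time stands still between calls to the robot, and variables do not carry over. Pictures are saved under pics/ and viewed, at most 10 in all, crops included, and the job is handed in when it is done.

Besides the shell and the picture viewer there is one more tool, called after "Call:" as name([rows], argument=value, ...), one row to a line, values as JSON. carry_out: Moves the arm, as the interface text tells. Scaled input: -1 to 1 covers 10 cm each way for a shift and 90 degrees each way for a turn. Its arguments: {"type":"object","properties":{"steps":{"type":"array"},"jaw":{"type":"number"}},"required":["steps"]}

```bash
mkdir -p pics
cat > h.py <<'E'
from workcell import *
import numpy as np, cv2
from scipy.spatial.transform import Rotation as R
def ray(f,uv):
    n=cv2.undistortPoints(np.array([[uv]],float),np.array(f['K']),np.array(f['distortion']))[0,0]
    d=np.array([n[0],-n[1],-1.]); 
    return np.array(f['eye']),R.from_quat(f['orientation']).apply(d) if np.size(f['orientation'])==4 else np.array(f['orientation'])@d
def onz(f,uv,z):
    e,d=ray(f,uv); return e+d*(z-e[2])/d[2]
def save(n,im): cv2.imwrite('pics/'+n,cv2.cvtColor(im,cv2.COLOR_RGB2BGR))
E
python3 - <<'E'
from h import *
import pickle
s=read_state();print(s)
for n in('scene','side'):
    f=grab_frame(n);pickle.dump(f,open(n+'.pkl','wb'));save(n+'.png',f['frame']);print(n,f['eye'],f['orientation'])
E
```

```text
{'time_s': 0.0, 'joints': array([-1.01479103,  0.50188925, -0.42677262,  1.55144392,  0.22079144,
        1.13827977, -0.21025515]), 'qd': array([-0.00088094, -0.00061023,  0.00066581,  0.00204083, -0.00150467,
       -0.00057503,  0.00028131]), 'tau': array([ 4.60656356e-04, -5.69535649e+01, -5.81583649e+00, -2.80932641e+01,
        1.07080978e-02,  1.22303143e-02,  8.98202217e-06]), 'ee_pos': array([0.18746512, 0.62166056, 0.23023426]), 'ee_rot': array([ 1.45841261e-01,  9.89307515e-01, -9.66282205e-04, -1.83315702e-04]), 'contact_force': array([-0.85915832, -0.50493649,  0.17108897]), 'ft_torque': array([ 0.03641205, -0.03415524, -0.0317576 ]), 'grasp_force': 0.0, 'width': 0.08560381048909917}
scene [ 0.93292325 -0.46746415  0.6969109 ] [0.33932663 0.11389123 0.3030991  0.8831858 ]
side [ 0.08823503 -0.90459411  0.90710607] [ 0.4075262  -0.10221448 -0.20763216  0.88338185]
```

View pics/scene.png

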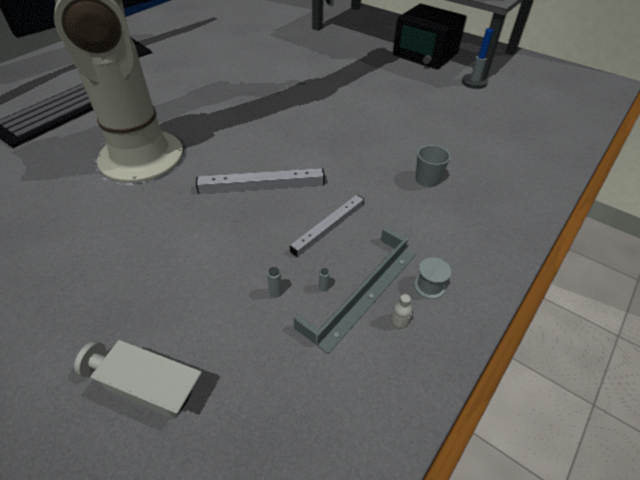

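View pics/side.png

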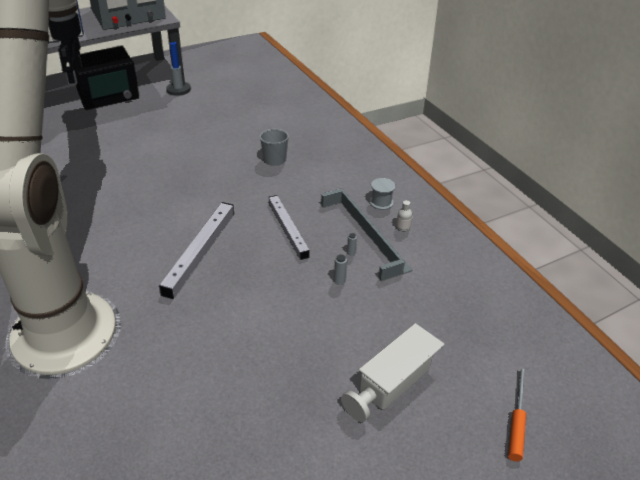

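Scene view: there are two posts, at (274,282) and (324,279). The right-hand one is smaller and stands in front of the bay's right half, so it is the one meant. There are two tubes, at (262,180) and (327,226). The second is smaller and lies in front of the bay, so it is the one meant. I'll confirm both with a crop.

Run:
```python
from h import *
import pickle
for n,(x,y,w,h) in {'scene':(250,180,180,180),'side':(250,170,180,120)}.items():
    f=pickle.load(open(n+'.pkl','rb')); c=f['frame'][y:y+h,x:x+w]
    c=cv2.convertScaleAbs(c,alpha=1.5); k=600//h if n=='scene' else 4
    save('c_'+n+'.png',cv2.resize(c,None,fx=k,fy=k,interpolation=cv2.INTER_CUBIC)); print(k)
```

```text
3
4
```

View pics/c_scene.png

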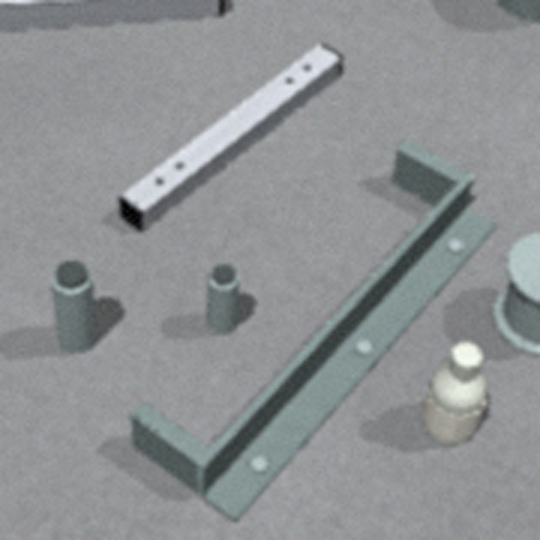

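View pics/c_side.png

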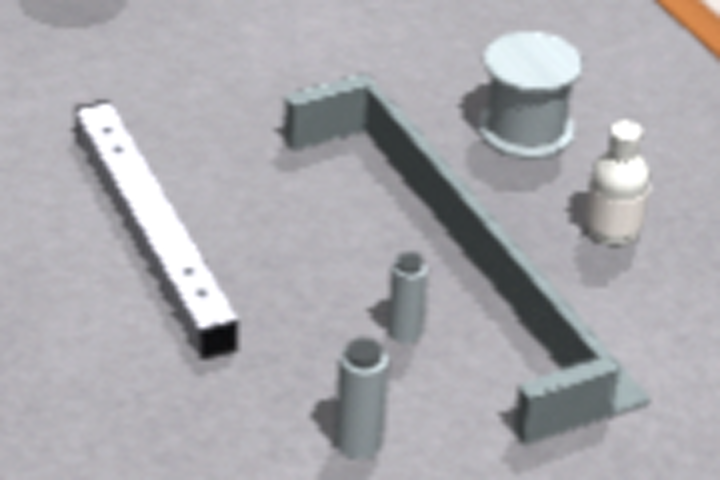

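Run:
```python
from h import *
import pickle
S=pickle.load(open('scene.pkl','rb'));D=pickle.load(open('side.pkl','rb'))
def sc(u,v,z,t): print('scene',t,onz(S,(250+u/3-.33,180+v/3-.33),z).round(4))
def sd(u,v,z,t): print('side',t,onz(D,(250+u/4-.38,170+v/4-.38),z).round(4))
sc(223,274,.053,'post');sd(409,260,.053,'post');sc(73,272,.07,'big');sd(364,350,.07,'big')
sc(333,52,.022,'tubeL');sd(95,107,.022,'tubeL');sc(133,207,.022,'tubeR');sd(218,326,.022,'tubeR')
sc(472,178,.036,'fenceLback');sd(368,78,.036,'fenceLback')
sc(205,470,.036,'fenceR');sd(612,368,.036,'fenceRback')
sc(403,146,.036,'stopLfront outer');sd(286,98,.036,'stopLfront outer')
sc(138,408,.036,'stopRfront');sd(522,388,.036,'stopRfront')
sc(453,350,.075,'flux');sd(625,130,.075,'flux')
```

```text
scene post [ 0.6316 -0.0472  0.053 ]
side post [ 0.6316 -0.0468  0.053 ]
scene big [ 0.5667 -0.1132  0.07  ]
side big [ 0.5644 -0.116   0.07  ]
scene tubeL [0.5525 0.1982 0.022 ]
side tubeL [0.5504 0.1947 0.022 ]
scene tubeR [ 0.5333 -0.018   0.022 ]
side tubeR [ 0.5292 -0.0185  0.022 ]
scene fenceLback [0.7072 0.1358 0.036 ]
side fenceLback [0.7056 0.1315 0.036 ]
scene fenceR [ 0.7014 -0.1563  0.036 ]
side fenceRback [ 0.6958 -0.1548  0.036 ]
scene stopLfront outer [0.6538 0.1328 0.036 ]
side stopLfront outer [0.6508 0.1351 0.036 ]
scene stopRfront [ 0.645  -0.1476  0.036 ]
side stopRfront [ 0.6443 -0.1468  0.036 ]
scene flux [ 0.7798 -0.0248  0.075 ]
side flux [ 0.7864 -0.023   0.075 ]
```

```bash
cat >> h.py <<'E'
O=np.array([.6967,-.009]);YAW=-.025
def bay(p):
    c,s=np.cos(YAW),np.sin(YAW); d=np.array(p)[:2]-O; return np.array([c*d[0]+s*d[1],-s*d[0]+c*d[1]])
def track(name='scene',f=None):
    f=f or grab_frame(name); im=f['frame']; hsv=cv2.cvtColor(im,cv2.COLOR_RGB2HSV)
    m=((hsv[...,2]>135)&(im[...,2].astype(int)>=im[...,0].astype(int)+3)).astype(np.uint8)
    m=cv2.morphologyEx(m,cv2.MORPH_CLOSE,np.ones((3,3)))
    out=[]
    for c in cv2.findContours(m,cv2.RETR_EXTERNAL,cv2.CHAIN_APPROX_NONE)[0]:
        if cv2.contourArea(c)<60: continue
        P=np.array([onz(f,q[0],.022)[:2] for q in c],np.float32)
        (cx,cy),(w,h),_=r=cv2.minAreaRect(P*1000)
        if .3<cx/1000<.8 and abs(cy)<350 and max(w,h)>120:
            b=cv2.boxPoints(r)/1000; e=sorted([(np.linalg.norm(b[i]-b[i-1]),i) for i in range(2)])[0][1]
            A=(b[e]+b[e-1])/2;B=(b[e-2]+b[(e+1)%4])/2
            Rr,L=(A,B) if A[1]<B[1] else (B,A)
            print(name,'len %.3f w %.3f'%(max(w,h)/1000,min(w,h)/1000),'R',Rr.round(4),'L',L.round(4),'| bay R',bay(Rr).round(4),'L',bay(L).round(4))
    return f
E
python3 - <<'E'
from h import *
import pickle
for n in('scene','side'):track(n,pickle.load(open(n+'.pkl','rb')))
E
```

```text
scene len 0.210 w 0.020 R [ 0.53   -0.0136] L [0.549  0.1959] | bay R [-0.1665 -0.0088] L [-0.1528  0.2011]
scene len 0.294 w 0.030 R [0.214  0.0093] L [0.4254 0.2142] | bay R [-0.483   0.0063] L [-0.2768  0.2164]
side len 0.296 w 0.032 R [0.2233 0.0103] L [0.4357 0.2168] | bay R [-0.4738  0.0075] L [-0.2666  0.2192]
side len 0.212 w 0.024 R [ 0.5302 -0.0158] L [0.5507 0.1951] | bay R [-0.1662 -0.011 ] L [-0.1511  0.2004]
```

Call:
carry_out([
  [[0, 0, 0, 0, 0, -0.09], [0, 0, 0, 0, 0, -0.187], [0, 0, 0, 0, 0, -0.187], [0, 0, 0, 0, 0, -0.187]],
], jaw=-1)

```text
time_s: 0.5
ee_pos: [0.1876, 0.622, 0.2308]
ee_rot: [0.002, 1.0, -0.0, -0.0]
contact_force: [-0.7, 0.2, 0.0]
width: 0.0284
grasp_force: 0.0
```

Call:
carry_out([
  [[-0.25, -0.5, 0, 0, 0, 0], [-0.5, -1, 0, 0, 0, 0], [-0.5, -1, 0, 0, 0, 0]],
])

```text
time_s: 0.8
ee_pos: [0.2417, 0.517, 0.2305]
ee_rot: [0.004, 1.0, -0.002, 0.001]
contact_force: [0.7, 0.3, -0.2]
width: 0.0
grasp_force: 0.0
```

Call:
carry_out([
  [[-0.3, -0.5, 0, 0, 0, 0], [-0.6, -1, 0, 0, 0, 0], [-0.6, -1, 0, 0, 0, 0]],
])

```text
time_s: 1.1
ee_pos: [0.3011, 0.4178, 0.2311]
ee_rot: [0.004, 1.0, -0.001, 0.001]
contact_force: [1.3, 0.4, -0.2]
width: -0.0004
grasp_force: 0.0
```

Call:
carry_out([
  [[-0.3, -0.5, 0, 0, 0, 0], [-0.6, -1, 0, 0, 0, 0], [-0.6, -1, 0, 0, 0, 0]],
])

```text
time_s: 1.4
ee_pos: [0.3607, 0.3177, 0.2313]
ee_rot: [0.004, 1.0, -0.001, 0.001]
contact_force: [0.7, 0.5, -0.5]
width: -0.0003
grasp_force: 0.0
```

Call:
carry_out([
  [[-0.3, -0.5, 0, 0, 0, 0], [-0.6, -1, 0, 0, 0, 0], [-0.6, -1, 0, 0, 0, 0]],
])

```text
time_s: 1.7
ee_pos: [0.4206, 0.2177, 0.2315]
ee_rot: [0.004, 1.0, -0.001, 0.001]
contact_force: [-0.8, -0.1, 0.5]
width: 0.0001
grasp_force: 0.0
```

Call:
carry_out([
  [[-0.3, -0.5, 0, 0, 0, 0], [-0.6, -1, 0, 0, 0, 0], [-0.6, -1, 0, 0, 0, 0]],
])

```text
time_s: 2.0
ee_pos: [0.4807, 0.1174, 0.2316]
ee_rot: [0.004, 1.0, -0.001, 0.001]
contact_force: [-0.1, -0.6, 0.6]
width: -0.0001
grasp_force: 0.0
```

Call:
carry_out([
  [[0, -0.5, 0, 0, 0, 0], [0, -1, 0, 0, 0, 0], [0, -1, 0, 0, 0, 0], [0, -1, 0, 0, 0, 0], [0, -1, 0, 0, 0, 0]],
])

```text
time_s: 2.5
ee_pos: [0.4783, 0.0241, 0.2315]
ee_rot: [-0.001, 1.0, 0.0, 0.0]
contact_force: [0.1, 0.5, 0.3]
width: -0.0002
grasp_force: 0.0
```

Call:
carry_out([
  [[0, -0.2, 0.5, 0, 0, 0], [0, -0.2, 1, 0, 0, 0], [0, -0.2, 1, 0, 0, 0]],
])

```text
time_s: 2.8
ee_pos: [0.4733, 0.0039, 0.1263]
ee_rot: [-0.001, 1.0, 0.0, -0.006]
contact_force: [-1.5, 1.2, 0.2]
width: 0.0001
grasp_force: 0.0
```

Call:
carry_out([
  [[0, 0, 0.5, 0, 0, 0], [0, 0, 1, 0, 0, 0], [0, 0, 1.0, 0, 0, 0], [0, 0, 1.0, 0, 0, 0]],
])

```text
time_s: 3.2
ee_pos: [0.4783, 0.004, 0.0321]
ee_rot: [-0.001, 1.0, 0.0, -0.001]
contact_force: [0.4, 0.0, 0.4]
width: -0.0002
grasp_force: 0.0
```

Call:
carry_out([
  [[0, 0, 0.1, 0, 0, 0], [0, 0, 0.19, 0, 0, 0], [0, 0, 0.19, 0, 0, 0]],
])

```text
time_s: 3.5
ee_pos: [0.4791, 0.0027, 0.0135]
ee_rot: [-0.0, 1.0, -0.0, 0.001]
contact_force: [-0.1, 0.3, 0.3]
width: -0.0
grasp_force: 0.0
```

Call:
carry_out([
  [[-0.2, 0, 0, 0, 0, 0], [-0.35, 0, 0, 0, 0, 0], [-0.45, 0, 0, 0, 0, 0], [-0.55, 0, 0, 0, 0, 0], [-0.65, 0, 0, 0, 0, 0], [-0.75, 0, 0, 0, 0, 0], [-0.85, 0, 0, 0, 0, 0], [-0.95, 0, 0, 0, 0, 0]],
])

```text
time_s: 4.3
ee_pos: [0.5739, 0.0029, 0.0122]
ee_rot: [-0.001, 1.0, 0.0, -0.0]
contact_force: [-1.2, 0.8, 0.5]
width: 0.0001
grasp_force: 0.5
```

```bash
python3 -c "
from h import *
print(read_state()['ee_pos']);track('scene');track('side')"
```

```text
[0.57390668 0.00293076 0.01221865]
side len 0.133 w 0.048 R [ 0.2796 -0.1596] L [ 0.3923 -0.0884] | bay R [-0.4132 -0.161 ] L [-0.3023 -0.087 ]
side len 0.130 w 0.084 R [ 0.7258 -0.2162] L [ 0.7567 -0.0895] | bay R [ 0.0343 -0.2064] L [ 0.0619 -0.079 ]
```

```bash
python3 -c "
from h import *
a=grab_frame('scene')['frame'][100:360,150:500];b=grab_frame('side')['frame'][100:360,150:500]
save('p1.png',cv2.resize(np.hstack([a,b]),(800,297)))"
```

```text
(no output)
```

View pics/p1.png

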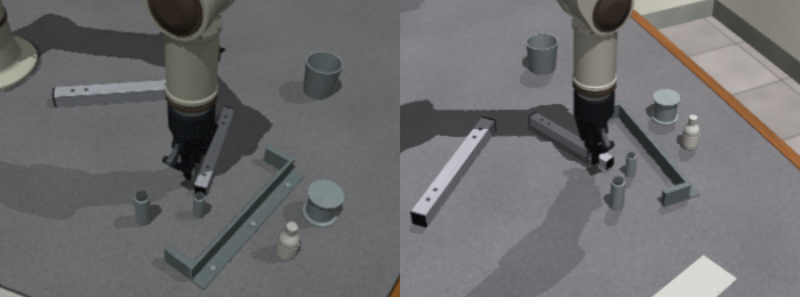

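Left half (scene): the tube's right end is at about (204,187), beside the small post, and its left end at about (228,112). It has turned as planned but lies in the arm's shadow. I'll locate it from these pixels and check the colours for a shadow-proof mask.

```bash
python3 -c "
from h import *
f=grab_frame('scene');im=f['frame'];g=grab_frame('side')['frame']
o=lambda x,y:(150+x*.875,100+y*.875)
print('R',onz(f,o(203,184),.022),'L',onz(f,o(228,111),.022))
for x,y in((214,150),(210,165),(225,125),(245,130),(150,170),(100,150),(250,180),(220,240),(100,90)):
  u,v=map(int,o(x,y));print('sc',(x,y),im[v,u])
for x,y in((560,137),(580,150),(606,160),(510,120),(570,200),(450,170)):
  u,v=map(int,o(x-400,y));print('sd',(x,y),g[v,u])
"
```

```text
R [ 0.60734441 -0.00205723  0.022     ] L [0.53260231 0.1820517  0.022     ]
sc (214, 150) [80 82 85]
sc (210, 165) [82 83 85]
sc (225, 125) [83 85 88]
sc (245, 130) [56 58 58]
sc (150, 170) [103 105 106]
sc (100, 150) [ 99 102 100]
sc (250, 180) [106 108 108]
sc (220, 240) [59 64 63]
sc (100, 90) [154 156 163]
sd (560, 137) [73 73 77]
sd (580, 150) [71 70 74]
sd (606, 160) [178 178 187]
sd (510, 120) [67 67 69]
sd (570, 200) [108 106 110]
sd (450, 170) [195 195 203]
```

Call:
carry_out([
  [[0.4, 0, 0, 0, 0, 0], [0.74, 0, 0, 0, 0, 0], [0.74, 0.4, 0, 0, 0, 0], [0.74, 0.72, 0, 0, 0, 0], [0.74, 0.72, 0, 0, 0, 0]],
])

```text
time_s: 5.1
ee_pos: [0.4989, 0.0805, 0.0128]
ee_rot: [-0.004, 1.0, 0.002, 0.001]
contact_force: [-0.1, 0.1, -0.8]
width: -0.0001
grasp_force: 0.0
```

Call:
carry_out([
  [[-0.3, 0, 0, 0, 0, 0], [-0.45, 0, 0, 0, 0, 0], [-0.55, 0, 0, 0, 0, 0], [-0.63, 0, 0, 0, 0, 0], [-0.71, 0, 0, 0, 0, 0], [-0.79, 0, 0, 0, 0, 0], [-0.87, 0, 0, 0, 0, 0], [-0.87, 0, 0, 0, 0, 0]],
])

```text
time_s: 5.9
ee_pos: [0.5879, 0.0746, 0.0125]
ee_rot: [-0.0, 1.0, 0.0, 0.001]
contact_force: [0.7, 0.5, -1.0]
width: 0.0
grasp_force: 0.0
```

Call:
carry_out([
  [[0.4, 0, 0, 0, 0, 0], [0.8, 0, -0.3, 0, 0, 0], [1, 0, -0.6, 0, 0, 0], [1, 0, -1, 0, 0, 0], [1, 0, -1, 0, 0, 0]],
])

```text
time_s: 6.4
ee_pos: [0.4899, 0.0754, 0.1174]
ee_rot: [-0.001, 1.0, 0.001, 0.005]
contact_force: [1.5, 0.2, 0.8]
width: 0.0003
grasp_force: 0.0
```

Call:
carry_out([
  [[0, 0.5, -0.4, 0, 0, 0], [0, 1, -0.8, 0, 0, 0], [0, 1, -0.8, 0, 0, 0], [0, 1, -0.8, 0, 0, 0]],
])

```text
time_s: 6.8
ee_pos: [0.4881, 0.1801, 0.1955]
ee_rot: [-0.003, 1.0, 0.002, 0.004]
contact_force: [0.6, -0.4, -0.0]
width: -0.0001
grasp_force: 0.0
```

```bash
python3 -c "
from h import *
print(read_state()['ee_pos'])
f=track('scene');g=track('side')
a=f['frame'][100:360,150:500];b=g['frame'][100:360,150:500]
save('p2.png',cv2.resize(np.hstack([a,b]),(800,297)))"
```

```text
[0.48808379 0.18009565 0.19549842]
scene len 0.211 w 0.020 R [ 0.6523 -0.003 ] L [0.5596 0.1868] | bay R [-0.0445  0.0049] L [-0.142   0.1923]
scene len 0.296 w 0.030 R [0.2139 0.0094] L [0.4266 0.215 ] | bay R [-0.4831  0.0064] L [-0.2757  0.2172]
side len 0.296 w 0.033 R [0.223  0.0106] L [0.4353 0.2171] | bay R [-0.474   0.0078] L [-0.267   0.2195]
side len 0.213 w 0.025 R [ 0.6537 -0.0047] L [0.5602 0.187 ] | bay R [-0.0431  0.0032] L [-0.1413  0.1925]
```

Call:
carry_out([
  [[-0.25, 0.24, 0, 0, 0, -0.09], [-0.515, 0.475, 0, 0, 0, -0.18], [-0.515, 0.475, 0, 0, 0, -0.29], [-0.515, 0.475, 0.4, 0, 0, -0.29], [-0.515, 0.475, 0.8, 0, 0, -0.29], [-0.515, 0.475, 1, 0, 0, -0.29], [-0.515, 0.475, 1, 0, 0, -0.29]],
])

```text
time_s: 7.6
ee_pos: [0.5342, 0.2183, 0.0872]
ee_rot: [-0.225, 0.974, -0.001, -0.005]
contact_force: [-0.4, -0.4, -0.6]
width: -0.0001
grasp_force: 0.0
```

Call:
carry_out([
  [[0, 0, 0.4, 0, 0, 0], [0, 0, 0.8, 0, 0, 0], [0, 0, 0.84, 0, 0, 0], [0, 0, 0.84, 0, 0, 0]],
])

```text
time_s: 8.0
ee_pos: [0.5371, 0.2212, 0.0081]
ee_rot: [-0.226, 0.974, -0.0, -0.001]
contact_force: [1.1, -0.0, 0.0]
width: 0.0003
grasp_force: 0.0
```

Call:
carry_out([
  [[-0.05, 0, -0.03, 0, 0, 0], [-0.05, -0.15, -0.03, 0, 0, 0], [-0.05, -0.28, -0.03, 0, 0, 0], [-0.05, -0.38, -0.03, 0, 0, 0], [-0.05, -0.48, -0.03, 0, 0, 0], [-0.05, -0.58, -0.03, 0, 0, 0], [-0.05, -0.68, -0.03, 0, 0, 0], [-0.05, -0.75, -0.03, 0, 0, 0]],
])

```text
time_s: 8.8
ee_pos: [0.5766, 0.1584, 0.0135]
ee_rot: [-0.226, 0.974, 0.001, 0.002]
contact_force: [-2.6, 6.4, 8.1]
width: -0.0002
grasp_force: 4.8
```

```bash
python3 -c "
from h import *
print(read_state()['ee_pos'])
f=track('scene');g=track('side')
a=f['frame'][100:360,150:500];b=g['frame'][100:360,150:500]
save('p3.png',cv2.resize(np.hstack([a,b]),(800,297)))"
```

```text
[0.57664515 0.15844995 0.01348782]
scene len 0.209 w 0.021 R [ 0.6701 -0.0476] L [0.5813 0.1414] | bay R [-0.0256 -0.0393] L [-0.1191  0.1474]
scene len 0.296 w 0.030 R [0.2141 0.0093] L [0.4266 0.2158] | bay R [-0.4829  0.0062] L [-0.2756  0.2179]
side len 0.211 w 0.025 R [ 0.6729 -0.0513] L [0.5837 0.1398] | bay R [-0.0227 -0.0429] L [-0.1167  0.1459]
side len 0.306 w 0.091 R [0.2025 0.0304] L [0.4219 0.2442] | bay R [-0.495   0.0271] L [-0.2811  0.2463]
```

Call:
carry_out([
  [[0, -0.05, 0, 0, 0, 0], [0, -0.1, 0, 0, 0, 0], [0, -0.15, 0, 0, 0, 0], [0, -0.15, 0, 0, 0, 0]],
])

```text
time_s: 9.3
ee_pos: [0.5833, 0.1443, 0.0134]
ee_rot: [-0.226, 0.974, 0.001, 0.002]
contact_force: [-1.7, 3.5, 7.5]
width: 0.0001
grasp_force: 3.1
```

```bash
python3 -c "
from h import *
print(read_state()['ee_pos'])
track('scene');track('side')"
```

```text
[0.58332986 0.14428023 0.01335883]
scene len 0.209 w 0.021 R [ 0.6767 -0.0633] L [0.5884 0.1266] | bay R [-0.0186 -0.0548] L [-0.1117  0.1328]
scene len 0.296 w 0.030 R [0.2141 0.0092] L [0.4266 0.2158] | bay R [-0.4829  0.0062] L [-0.2756  0.218 ]
side len 0.213 w 0.025 R [ 0.679  -0.0643] L [0.5889 0.1286] | bay R [-0.0163 -0.0558] L [-0.1112  0.1348]
side len 0.297 w 0.108 R [0.1966 0.0366] L [0.4097 0.2441] | bay R [-0.5011  0.0331] L [-0.2932  0.2458]
```

Call:
carry_out([
  [[0, 0.2, 0, 0, 0, 0], [0.25, 0.2, 0, 0, 0, 0], [0.55, 0.2, 0, 0, 0, 0], [0.55, -0.1, 0, 0, 0, 0], [0.55, -0.35, 0, 0, 0, 0], [0.45, -0.35, 0, 0, 0, 0]],
])

```text
time_s: 10.0
ee_pos: [0.5581, 0.0846, 0.0119]
ee_rot: [-0.222, 0.975, -0.002, -0.0]
contact_force: [-0.1, -1.4, 0.4]
width: -0.0004
grasp_force: 0.0
```

Call:
carry_out([
  [[-0.15, 0, 0, 0, 0, 0], [-0.23, 0, 0, 0, 0, 0], [-0.31, -0.04, 0, 0, 0, 0], [-0.39, -0.08, 0, 0, 0, 0], [-0.47, -0.12, 0, 0, 0, 0], [-0.55, -0.16, 0, 0, 0, 0], [-0.55, -0.16, 0, 0, 0, 0]],
])

```text
time_s: 10.7
ee_pos: [0.6149, 0.102, 0.0114]
ee_rot: [-0.226, 0.974, -0.0, 0.001]
contact_force: [0.8, -0.9, -0.4]
width: -0.0002
grasp_force: 0.0
```

```bash
python3 -c "
from h import *
print(read_state()['ee_pos'])
track('scene');track('side')"
```

```text
[0.61488849 0.10197079 0.01141234]
scene len 0.161 w 0.021 R [ 0.671  -0.0742] L [0.6424 0.0841] | bay R [-0.0241 -0.0659] L [-0.0566  0.0917]
scene len 0.296 w 0.030 R [0.214  0.0094] L [0.4267 0.2157] | bay R [-0.4831  0.0063] L [-0.2756  0.2179]
side len 0.164 w 0.025 R [ 0.6724 -0.076 ] L [0.6432 0.085 ] | bay R [-0.0227 -0.0676] L [-0.0559  0.0926]
side len 0.297 w 0.096 R [0.2007 0.0323] L [0.4138 0.2399] | bay R [-0.4969  0.0289] L [-0.2891  0.2418]
```

Call:
carry_out([
  [[0.37, 0.05, 0, 0, 0, 0], [0.1, 0.45, 0, 0, 0, 0], [-0.16, 0.9, 0, 0, 0, 0.09], [-0.16, 0.9, 0, 0, 0, 0.18], [-0.39, 0.66, 0, 0, 0, 0.18], [-0.39, 0.66, 0, 0, 0, 0.18], [-0.39, 0.66, 0, 0, 0, 0.18]],
])

```text
time_s: 11.5
ee_pos: [0.6194, 0.1777, 0.0112]
ee_rot: [-0.086, 0.996, -0.0, 0.0]
contact_force: [-0.8, 0.4, -0.2]
width: -0.0001
grasp_force: 0.0
```

```bash
python3 -c "
from h import *
s=read_state();print(s['ee_pos'],R.from_quat(s['ee_rot']).as_matrix()[:2,:2])
f=track('scene');g=track('side')
a=f['frame'][100:360,150:500];b=g['frame'][100:360,150:500]
save('p4.png',cv2.resize(np.hstack([a,b]),(800,297)))"
```

```text
[0.61937827 0.17771924 0.01124599] [[-0.98514166 -0.17174345]
 [-0.17174362  0.98514149]]
scene len 0.211 w 0.021 R [ 0.6715 -0.0742] L [0.6331 0.1338] | bay R [-0.0236 -0.0658] L [-0.0672  0.1412]
scene len 0.297 w 0.030 R [0.2137 0.0093] L [0.4267 0.2157] | bay R [-0.4833  0.0062] L [-0.2756  0.2179]
side len 0.297 w 0.045 R [0.2186 0.014 ] L [0.4316 0.2216] | bay R [-0.4786  0.011 ] L [-0.2708  0.2239]
side len 0.213 w 0.025 R [ 0.6727 -0.076 ] L [0.6339 0.1338] | bay R [-0.0223 -0.0675] L [-0.0663  0.1412]
```

View pics/p4.png

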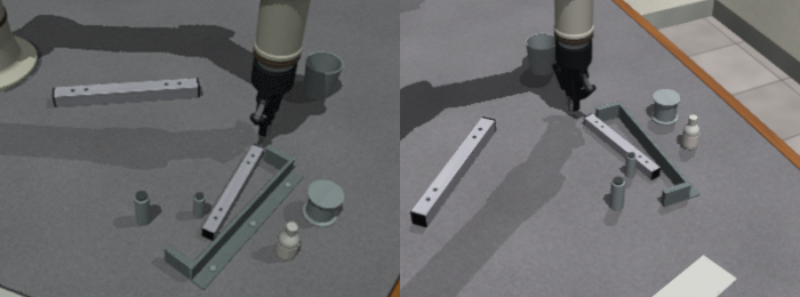

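The tube now lies with its right end, at (210,232) in the left half, behind the post. The left end, at (257,150), is just in front of the left stop. The fingers stand ready beyond the left end, so the next push is along the tube to the right.

Call:
carry_out([
  [[0, -0.15, 0, 0, 0, 0], [0, -0.25, 0, 0, 0, 0], [0, -0.32, 0, 0, 0, 0], [0, -0.39, 0, 0, 0, 0], [0, -0.46, 0, 0, 0, 0], [0, -0.52, 0, 0, 0, 0], [0, -0.57, 0, 0, 0, 0], [0, -0.57, 0, 0, 0, 0]],
])

```text
time_s: 12.4
ee_pos: [0.6291, 0.1213, 0.0113]
ee_rot: [-0.086, 0.996, -0.0, -0.0]
contact_force: [-0.3, 0.2, 0.1]
width: -0.0003
grasp_force: 0.0
```

```bash
python3 -c "
from h import *
s=read_state();print(s['ee_pos'])
track('scene');track('side')"
```

```text
[0.62906438 0.12128428 0.01127262]
scene len 0.202 w 0.021 R [ 0.6786 -0.1026] L [0.6406 0.096 ] | bay R [-0.0157 -0.094 ] L [-0.0587  0.1036]
scene len 0.296 w 0.030 R [0.2139 0.0095] L [0.4268 0.2156] | bay R [-0.4831  0.0064] L [-0.2754  0.2177]
side len 0.203 w 0.026 R [ 0.6788 -0.1045] L [0.6419 0.0953] | bay R [-0.0155 -0.0959] L [-0.0574  0.1029]
side len 0.297 w 0.108 R [0.1966 0.0365] L [0.4096 0.2442] | bay R [-0.5011  0.033 ] L [-0.2934  0.2459]
```

Call:
carry_out([
  [[0, 0.2, 0, 0, 0, 0], [0.46, 0.28, 0, 0, 0, 0], [0.55, 0, 0, 0, 0, 0.06], [0.55, -0.27, 0, 0, 0, 0.127], [0.55, -0.27, 0, 0, 0, 0.127], [0.55, -0.27, 0, 0, 0, 0.127]],
])

```text
time_s: 13.1
ee_pos: [0.5797, 0.0858, 0.0115]
ee_rot: [0.013, 1.0, -0.0, 0.0]
contact_force: [0.7, 0.1, 0.2]
width: 0.0
grasp_force: 0.0
```

Call:
carry_out([
  [[-0.3, 0, 0, 0, 0, 0], [-0.4, 0, 0, 0, 0, 0], [-0.5, 0, 0, 0, 0, 0], [-0.58, 0, 0, 0, 0, 0], [-0.66, 0, 0, 0, 0, 0], [-0.73, 0, 0, 0, 0, 0], [-0.79, 0, 0, 0, 0, 0], [-0.79, 0, 0, 0, 0, 0]],
])

```text
time_s: 13.9
ee_pos: [0.6593, 0.0841, 0.0113]
ee_rot: [0.013, 1.0, -0.0, 0.001]
contact_force: [0.3, -0.3, 0.5]
width: 0.0002
grasp_force: 0.0
```

```bash
python3 -c "
from h import *
s=read_state();print(s['ee_pos'],s['contact_force'])
track('scene');track('side')"
```

```text
[0.65931602 0.08410827 0.01133499] [ 0.2866448  -0.30343231  0.52994635]
scene len 0.212 w 0.021 R [ 0.6675 -0.1099] L [0.6827 0.1016] | bay R [-0.0266 -0.1016] L [-0.0168  0.1102]
scene len 0.296 w 0.030 R [0.214  0.0094] L [0.4267 0.2157] | bay R [-0.483   0.0063] L [-0.2756  0.2179]
side len 0.206 w 0.022 R [ 0.6668 -0.1115] L [0.6816 0.0938] | bay R [-0.0273 -0.1032] L [-0.0177  0.1023]
side len 0.297 w 0.103 R [0.1983 0.0347] L [0.4114 0.2424] | bay R [-0.4993  0.0312] L [-0.2915  0.2441]
```

Call:
carry_out([
  [[-0.02, 0, 0, 0, 0, 0], [-0.04, 0, 0, 0, 0, 0], [-0.04, 0, 0, 0, 0, 0], [0.4, 0, 0, 0, 0, 0], [0.6, -0.3, 0, 0, 0, 0], [0.6, -0.7, 0, 0, 0, 0], [0.6, -0.98, 0, 0, 0, 0], [0.6, -0.98, 0, 0, 0, 0]],
])

```text
time_s: 14.8
ee_pos: [0.5957, -0.0192, 0.0116]
ee_rot: [0.017, 1.0, -0.002, 0.0]
contact_force: [-0.5, -0.3, -0.5]
width: -0.0003
grasp_force: 0.0
```

```bash
python3 -c "
from h import *
s=read_state();print(s['ee_pos'],s['contact_force'])
track('scene');track('side')"
```

```text
[ 0.59565553 -0.01923919  0.01156892] [-0.49516206 -0.27092515 -0.51047904]
scene len 0.212 w 0.022 R [ 0.6658 -0.1095] L [0.6865 0.1013] | bay R [-0.0283 -0.1013] L [-0.013  0.11 ]
side len 0.152 w 0.094 R [ 0.2773 -0.1484] L [ 0.4188 -0.0929] | bay R [-0.4157 -0.1499] L [-0.2757 -0.0908]
side len 0.132 w 0.082 R [ 0.7176 -0.2135] L [ 0.7599 -0.0885] | bay R [ 0.026  -0.2039] L [ 0.0652 -0.0779]
side len 0.192 w 0.023 R [ 0.6659 -0.1109] L [0.6843 0.0802] | bay R [-0.0282 -0.1027] L [-0.0147  0.0889]
```

Call:
carry_out([
  [[-0.25, 0.04, 0, 0, 0, 0], [-0.4, 0.04, 0, 0, 0, 0], [-0.5, 0.04, 0, 0, 0, 0], [-0.55, 0.04, 0, 0, 0, 0], [-0.6, 0.04, 0, 0, 0, 0], [-0.64, 0.04, 0, 0, 0, 0], [-0.64, 0.04, 0, 0, 0, 0]],
])

```text
time_s: 15.6
ee_pos: [0.6595, -0.0096, 0.011]
ee_rot: [0.013, 1.0, -0.0, -0.0]
contact_force: [-1.6, 1.4, -0.3]
width: 0.0001
grasp_force: 0.7
```

```bash
python3 -c "
from h import *
s=read_state();print(s['ee_pos'],s['contact_force'])
track('scene');track('side')"
```

```text
[ 0.65949811 -0.00959546  0.01103614] [-1.63171746  1.39538653 -0.31230379]
scene len 0.134 w 0.020 R [ 0.6737 -0.1105] L [0.6844 0.0236] | bay R [-0.0204 -0.102 ] L [-0.0132  0.0323]
scene len 0.272 w 0.030 R [0.2137 0.0093] L [0.4089 0.1984] | bay R [-0.4834  0.0063] L [-0.2929  0.2001]
side len 0.156 w 0.066 R [ 0.4605 -0.2969] L [ 0.6067 -0.2416] | bay R [-0.2289 -0.2937] L [-0.0842 -0.2347]
side len 0.156 w 0.119 R [ 0.2815 -0.1695] L [ 0.414  -0.0875] | bay R [-0.4111 -0.1708] L [-0.2806 -0.0856]
side len 0.141 w 0.104 R [ 0.6688 -0.1815] L [ 0.7839 -0.1001] | bay R [-0.0235 -0.1731] L [ 0.0895 -0.0889]
side len 0.273 w 0.058 R [0.2141 0.0186] L [0.4098 0.2094] | bay R [-0.4832  0.0155] L [-0.2922  0.2111]
```

Call:
carry_out([
  [[-0.02, 0, 0, 0, 0, 0], [-0.03, 0, 0, 0, 0, 0], [-0.04, 0, 0, 0, 0, 0], [-0.04, 0, 0, 0, 0, 0]],
])

```text
time_s: 16.1
ee_pos: [0.6641, -0.0101, 0.0113]
ee_rot: [0.013, 1.0, -0.0, 0.0]
contact_force: [-0.8, -0.7, -0.7]
width: 0.0001
grasp_force: 0.4
```

```bash
python3 -c "
from h import *
s=read_state();print(s['ee_pos'],s['contact_force'])
track('scene')"
```

```text
[ 0.6641297  -0.01007787  0.01128286] [-0.82430372 -0.7410008  -0.73292582]
scene len 0.127 w 0.017 R [ 0.6809 -0.1106] L [0.6843 0.0167] | bay R [-0.0132 -0.102 ] L [-0.013   0.0254]
scene len 0.272 w 0.030 R [0.2137 0.0093] L [0.4089 0.1984] | bay R [-0.4834  0.0063] L [-0.2929  0.2001]
```

Call:
carry_out([
  [[-0.01, 0, 0, 0, 0, 0], [-0.02, 0, 0, 0, 0, 0], [-0.02, 0, 0, 0, 0, 0]],
])

```text
time_s: 16.45
ee_pos: [0.6648, -0.01, 0.0111]
ee_rot: [0.013, 1.0, -0.0, -0.001]
contact_force: [-4.4, -0.8, 2.9]
width: -0.0002
grasp_force: 2.5
```

Call:
carry_out([
  [[0.3, 0.1, 0, 0, 0, 0], [0.6, 0.1, -0.2, 0, 0, 0], [0.9, 0.1, -0.6, 0, 0, 0], [1, 0.1, -1, 0, 0, 0], [1, 0.1, -1, 0, 0, 0]],
])

```text
time_s: 16.95
ee_pos: [0.5701, 0.0033, 0.1173]
ee_rot: [0.013, 1.0, 0.0, 0.006]
contact_force: [2.0, -0.2, -1.0]
width: 0.0001
grasp_force: 0.0
```

Call:
carry_out([
  [[0.4, 0.5, -0.4, 0, 0, 0], [0.8, 1, -0.8, 0, 0, 0], [0.8, 1, -0.8, 0, 0, 0], [0.8, 1, -0.8, 0, 0, 0]],
])

```text
time_s: 17.35
ee_pos: [0.489, 0.1116, 0.1951]
ee_rot: [0.009, 1.0, 0.002, 0.003]
contact_force: [0.7, 0.3, 0.1]
width: 0.0
grasp_force: 0.0
```

```bash
python3 -c "
from h import *
s=read_state();print(s['ee_pos'],s['contact_force'])
f=track('scene');g=track('side')
a=f['frame'][180:360,250:430];b=g['frame'][170:290,250:430]
save('p5.png',np.hstack([cv2.resize(a,(400,400)),cv2.resize(b,(400,400))]))"
```

```text
[0.48899787 0.11162684 0.19505553] [0.71600918 0.34832845 0.11995108]
scene len 0.211 w 0.015 R [ 0.6812 -0.1107] L [0.6874 0.1002] | bay R [-0.013 -0.102] L [-0.012  0.109]
scene len 0.296 w 0.030 R [0.2139 0.0095] L [0.4269 0.2156] | bay R [-0.4831  0.0064] L [-0.2754  0.2177]
side len 0.297 w 0.038 R [0.2212 0.0119] L [0.4336 0.2189] | bay R [-0.4759  0.009 ] L [-0.2687  0.2212]
side len 0.213 w 0.022 R [ 0.6834 -0.1123] L [0.6887 0.1003] | bay R [-0.0107 -0.1036] L [-0.0107  0.1091]
```

View pics/p5.png

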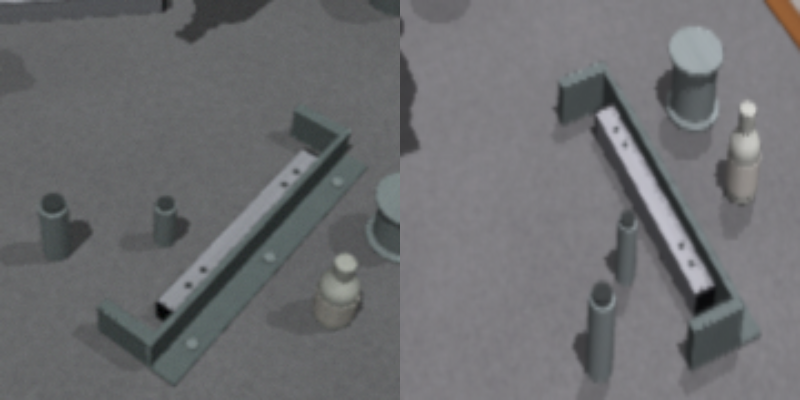

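In both views the tube lies flat along the fence, between the two stops. In the left half its ends are at (170,308) and (308,158). The robot is clear of everything.

```bash
python3 -c "
from workcell import *
print(finish_job())"
```

```text
the job is handed in; nothing more can be done
None
```

The tube lies flat along the bay's back fence, its right-hand end having gone in behind the post first, and I've handed the job in; no verdict was returned.

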